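Slide the foot-up tray out of the row and into the rubbing corner

ROBOT

A 6-joint arm with a two-finger parallel gripper is mounted at the origin on the work surface. World frame = base frame: x ahead of the robot, y to its left, z up, the work surface at z = 0. Lengths are in mm, angles in degrees, forces in N, time in s.
With the tool pointing down it reaches from about 300 to 850 mm from the base axis. Payload 4.2 kg.
Tool frame: the origin (TCP) lies midway between the tips of the shut fingers; the grasp point (between the pads) lies 19 mm behind it (env.hold_point_z is the z of the grasp point in the tool frame, in mm); z points along the fingers, y is the direction in which the jaws open and shut (so a half turn about z gives the same grasp; the last joint's range is limited). The gripper opens to 91 mm and grips with 3 to 60 N. Pads are 32 mm wide; open, the fingers measure 118 mm over their backs; the gripper's body (76 mm by 178 mm) begins 60 mm behind the grasp point.
Start: joints at [-64.687, 18.312, 89.639, -0, 72.044, -1.146], TCP at [256.203, -514.785, 213.976] pointing down, gripper open.
Joint ranges: [-177.97, 177.97], [-48.28, 115.42], [12.27, 149.76], [-77.06, 257.06], [2.81, 150.46], [-146.56, 146.56]. Speed limits (degrees/s): [147.25, 147.25, 180, 180, 180, 180].

INTERFACE

Orientations are given as [roll, pitch, yaw] about the fixed x, y, z axes, in that order (R = Rz(yaw) Ry(pitch) Rx(roll)).
In Python, from workcell import env, grab_frame, camera_params, spotter gives the robot as it stands. The module is installed in compiled form; this text tells all that it offers.
- The arm moves only by the shell command python3 -m jog 'ROWS' [FORCE]. ROWS is text: rows parted by semicolons, each of 7 numbers parted by spaces: the turn, a rotation vector about the world's x, y, z in units of 5 degrees (1.0 is 5 degrees), then the shift along the world's x, y, z in units of 25 mm (1.0 is 25 mm), then the opening, from 0 (shut) to 1 (fully open). A call has 1 to 5 rows; each row is the pose to reach, as a shift and turn from the pose commanded when the call began; what a row does not reach only later rows make up. A row lasts 1/8 s, in which the tool goes at most 62.5 mm and 10.7 degrees, less where a joint would pass 70% of its speed; a pose out of reach is approached as far as the arm can. A call with a gripper value outside its range is refused whole. The fingers move at their own pace and stop on an object; FORCE is the grip in N (left out, the last holds). Time passes only in rows, so rows that repeat a pose let the fingers close. It gives the time, the measured TCP pose, the force and the opening at its end, in the units of the state.
- env.state(): the state, without advancing time (a new reading comes with each control period).
- grab_frame(name): name is "side" or "top" or "wrist"; returns the picture (400x640x3 uint8, red, green, blue); there is no depth.
- camera_params(name): a dict with "K" (3x3 intrinsics, pixels), "dist" ([k1, k2, p1, p2, k3] as OpenCV has them; the pictures are not rectified), "rvec" (rotation vector, rad) and "tvec" (3), from world to camera coordinates, as OpenCV has them. Camera axes: x right, y down, z forward; pixel columns grow to the right and rows downward; lengths in mm; the calibration is good to about 2 mm. A picture is of the moment at which its call begins: read the wrist's pose just before it. camera_params takes no time and is no camera call; for the wrist camera it gives the pose at the moment of the call.
- env.job_done(): hands the job in, once; it reports no verdict.
Trained networks look in the newest picture that a camera, given by its name, has taken for a name from the list of things; names that differ only in an ending like _2 or _b are one class to them, and where a whole thing is asked for, a point or a joint stands for the part that bears it (a point fixed in the world has none). Each returns a list of dicts, best first, with "conf" (0 to 1); they miss things now and then, are a little off and sometimes report something else, mostly with a low value. They report only what shows in the picture. A call takes as long as a camera call.
- spotter.look_for(query, camera): "box" ([left, top, width, height] in pixels, round what is visible of it).
- spotter.trace(query, camera): "region" (400x640 bool, what is visible of it) and "box" ([left, top, width, height] in pixels, round what is visible of it).
The state is a dict: "time_s": time; "qpos": joint angles; "qvel": joint speeds; "effort": joint torques, N m; "ee_pos": TCP position; "ee_rot": TCP orientation; "force": force on the tool from outside, world axes, zero at the start; "torque": the same for the moment, N m; "gripper_width": finger opening in mm.
Only numpy, scipy, OpenCV 4.12 (cv2) and the standard library are available. Lean on these libraries where they do the work, as an engineer would, in place of code of your own. Each camera call takes 0.05 s, during which the arm holds its last target. There are 200 camera calls.

TASK

Four small glazed trays stand pushed together in a row on the bench, and one of them lies upside down, foot up. Without lifting it, push that one out of the row endways, past its neighbours, and press it gently but firmly flat against the long wooden fence; then slide it along the fence and press it home, as gently and firmly, against the short end stop, so that it sits flush in the corner ready to have its foot rubbed. The glaze chips: never press it hard against the wood, and leave the other three trays and everything else on the bench where they are.

Things in the scene. Friction and masses are not known exactly. Their poses are not given: they have to be found in the camera images.
- foot_tray_center (a point): Centre of the tray to move, 11 mm above the bench. Its x axis runs across the touching long sides, away from the robot; its y axis endways out of the row, towards the fence. It starts second or third in the row counted from the robot, touching a tray on either side; both its short ends are free.
- foot_tray: The same tray, upside down: 62 mm (x) by 84 mm (y), 0.17 to 0.35 kg. A slab 16 mm high with upright sides; on it the foot, a rectangular ring of ridges 6 mm high, 40 x 60 mm outside, set in from the edges. Slides on the bench under about 1 to 4 N. Origin: centre of its underside, axes as its centre's.
- tray_near: Face-up tray (open, hollow, walls 6 mm), 62 x 84 x 22 mm like the other; first in the row, nearest the robot. Origin: centre of its underside; axes as the foot-up tray. The row runs along its x axis, the trays 62 mm apart. Leave it where it is.
- tray_mid: Like tray_near, in the second or third place of the row, whichever the foot-up tray has not. Leave it where it is.
- tray_far: Like tray_near, fourth in the row, farthest from the robot. Leave it where it is.
- fence: Rigid wooden strip fixed to the bench, 280 mm (x) by 24 mm, 20 mm high. Origin: bench level, middle of the long face that looks to the row; y points into the wood. Up to 0.1 rad out of line with the row. Flush tray: centre at y = -42 mm. Pressed home is felt, not measured: 4 to 9 N of tray on wood (beyond what it takes to slide the tray), held about a second; over 25 N chips the glaze: come at it under 20 mm/s.
- end_stop: Wooden block fixed square to the fence, 5 mm off it, near its end closer to the robot; its metal face plate, 70 mm (y), 20 mm high, is screwed out by 0 to 10 mm, setting unknown: find it by touch. Rigid. Origin: bench level, mid-face, plate fully in; axes as the fence's, x away from the robot. Flush tray: centre at x = 31 to 41 mm. Press home with force and speed as at the fence.
- rub_stone: Grey rubbing stone 100 x 50 x 25 mm, left of the work; bystander.
- water_bowl: White bowl, 130 mm wide, 50 mm high; bystander.
- brush: Brush lying on the bench to the right; bystander.
- long_tray: Long glazed tray 130 x 260 x 20 mm on the left; bystander.

How it is judged (in metres and radians):
On the way, in this order (a step that is already met when the one before it is completed fails the run):
1. the foot-up tray is pushed endways clear of the other three (y of foot_tray_center in the frame of tray_near above 0.094 m and y of foot_tray_center in the frame of tray_mid above 0.094 m and y of foot_tray_center in the frame of tray_far above 0.094 m), for 0.1 s.
2. it is pressed against the fence with 3 to 10 N (contact force between foot_tray and fence between 3 and 10 N and y of foot_tray_center in the frame of fence above -0.046 m), for 0.5 s.
3. it is pressed against the end stop with 3 to 10 N, lying along the fence (contact force between foot_tray and end_stop between 3 and 10 N and x of foot_tray_center in the frame of end_stop below 0.045 m and y of foot_tray_center in the frame of fence above -0.048 m), for 0.5 s.
At the end, for the whole second after the job is handed in: The foot-up tray lies flat in the corner: flush with the fence (gap under 3.5 mm, in line within 0.05 rad), at the end stop (centre within 44.5 mm of the fully-in face; the plate may stand out 10 mm), and the other three trays are within 6 mm of where they stood (y of foot_tray_center in the frame of fence between -0.0455 and -0.038 m and x of foot_tray_center in the frame of end_stop between 0.027 and 0.0445 m and angle between the x axis of foot_tray_center and the x axis of fence, either way round below 0.05 rad and angle between foot_tray_center's own z axis and vertical below 0.06 rad and height (world z) of foot_tray_center below 0.014 m and distance of each of tray_near, tray_mid, tray_far from where it was at the start of the episode below 0.006 m); the robot touches nothing.
It fails at once if the tray is pressed against the fence with more than 25 N (contact force between foot_tray and fence above 25 N).
It fails at once if the tray is pressed against the end stop with more than 25 N (contact force between foot_tray and end_stop above 25 N).
It fails at once if the tray is lifted off the bench or tipped (height (world z) of foot_tray_center above 0.022 m or angle between foot_tray_center's own z axis and vertical above 0.2 rad).
It fails at once if another tray of the row is moved more than 6 mm (distance of any of tray_near, tray_mid, tray_far from where it was at the start of the episode above 0.006 m).
It fails at once if a bystander is moved more than 10 mm (distance of any of rub_stone, water_bowl, brush, long_tray from where it was at the start of the episode above 0.01 m).
It also fails if it takes over 67 s, if anything falls off the work surface, if the arm or the gripper's body presses on something with over 40 N, if the wrist force passes 120 N, or if a joint passes its speed limit or range.

## Working session

There is one attempt and no reset: what is moved stays moved. The work goes in short steps, Python scripts to look and compute and a shell command to move; the robot and the scene stay as the last step left them, time stands still between calls to the robot, and variables do not carry over. Pictures are saved under pics/ and viewed, about 8 in all and at most 12, crops included, and the job is handed in when it is done.

```bash
mkdir -p pics
cat > h.py <<'E'
import numpy as np, cv2
from workcell import env, grab_frame, camera_params, spotter
def P(cam):
    c=camera_params(cam); return np.array(c["K"],float),np.array(c["dist"],float),np.array(c["rvec"],float),np.array(c["tvec"],float).ravel()
def ray(cam,uv,z=0.):
    K,d,r,t=P(cam); R=cv2.Rodrigues(r)[0]
    n=cv2.undistortPoints(np.array(uv,float).reshape(-1,1,2),K,d).reshape(-1,2)
    D=np.c_[n,np.ones(len(n))]@R; C=-R.T@t
    return C+D*((z-C[2])/D[:,2])[:,None]
def proj(cam,X):
    K,d,r,t=P(cam); return cv2.projectPoints(np.array(X,float).reshape(-1,1,3),r,t,K,d)[0].reshape(-1,2)
E
python3 - <<'E'
from h import *
for c in ("top","side"):
    im=grab_frame(c); cv2.imwrite(f"pics/{c}0.png",im[...,::-1])
    for q in ("foot_tray","tray_near","fence","end_stop"):
        for r in spotter.trace(q,c)[:4]:
            m=r["region"].astype(np.uint8); cs=max(cv2.findContours(m,0,2)[0],key=cv2.contourArea)
            z={"foot_tray":16,"tray_near":22,"fence":20,"end_stop":20}[q]
            b=cv2.boxPoints(cv2.minAreaRect(cs))
            print(c,q,round(r["conf"],2),r["box"],ray(c,b,z)[:,:2].round().tolist())
print(env.state())
E
```

```text
top foot_tray 0.94 [364.2, 191.6, 32.7, 20.1] [[596.0, -153.0], [593.0, -246.0], [528.0, -243.0], [530.0, -151.0]]
top tray_near 0.71 [370.7, 212.5, 23.6, 19.2] [[533.0, -159.0], [531.0, -242.0], [470.0, -240.0], [472.0, -157.0]]
top fence 0.62 [297.5, 150.1, 14.7, 92.0] [[451.0, 64.0], [729.0, 39.0], [727.0, 14.0], [448.0, 40.0]]
top fence 0.54 [434.9, 184.0, 38.5, 56.2] [[605.0, -365.0], [624.0, -401.0], [447.0, -490.0], [428.0, -454.0]]
top end_stop 0.51 [309.7, 229.9, 18.3, 16.0] [[476.0, 26.0], [475.0, -35.0], [435.0, -34.0], [436.0, 27.0]]
top end_stop 0.33 [369.0, 213.0, 25.3, 17.1] [[530.0, -160.0], [528.0, -243.0], [470.0, -240.0], [472.0, -158.0]]
side foot_tray 0.95 [322.9, 262.3, 29.6, 33.5] [[528.0, -157.0], [592.0, -155.0], [587.0, -248.0], [527.0, -249.0]]
side tray_near 0.56 [300.8, 261.4, 25.1, 38.2] [[468.0, -151.0], [532.0, -156.0], [524.0, -253.0], [463.0, -248.0]]
side fence 0.62 [285.7, 197.1, 103.0, 15.6] [[443.0, 27.0], [445.0, 68.0], [724.0, 40.0], [716.0, -0.0]]
side end_stop 0.73 [283.4, 208.6, 19.8, 21.9] [[427.0, 36.0], [477.0, 31.0], [473.0, -49.0], [425.0, -45.0]]
{'time_s': 0.5, 'qpos': array([-6.46882445e+01,  1.83138003e+01,  8.96426750e+01, -9.28676212e-04,
        7.20443776e+01, -1.14518547e+00]), 'qvel': array([ 0.07413056, -0.0364502 ,  0.08053834, -0.07325405, -0.00211243,
       -0.04238118]), 'effort': array([ 4.94022006e-04, -4.11992884e+01, -2.32039493e+01,  7.28231343e-02,
        3.84569680e-02, -1.42937702e-05]), 'ee_pos': array([ 256.17327161, -514.76533368,  213.93191241]), 'ee_rot': array([-1.79999130e+02,  8.66220883e-04,  2.64572273e+01]), 'force': array([-0.21959877,  0.36569258, -0.16869537]), 'torque': array([ 0.03434611, -0.03207605, -0.00360389]), 'gripper_width': 91.23589090616255}
```

Run:
```python
import cv2
a=cv2.imread("pics/top0.png")[130:270,230:490]
cv2.imwrite("pics/v1.png",cv2.resize(a,None,fx=3,fy=3,interpolation=2))
```

```text
(no output)
```

View pics/v1.png

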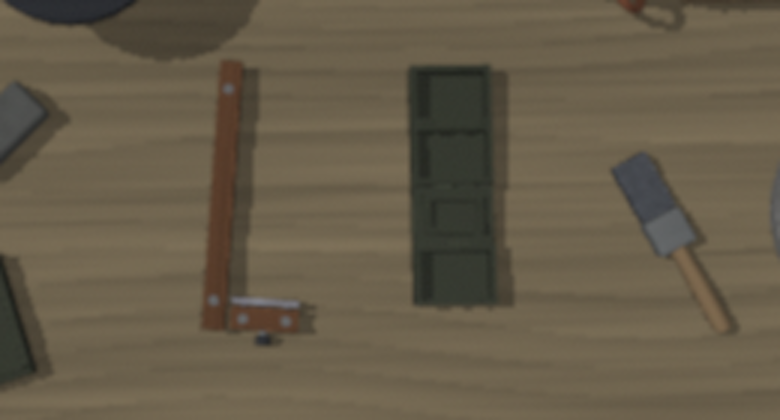

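The top view (crop ×3, origin 230,130) shows the row at crop (455,185), with the foot-up tray second from the robot at (455,215). The fence is at (222,195) and the end stop with its plate at (265,310). Next I'll move over the row for a close look.

```bash
python3 -m jog '0 0 2 1.6 1.6 0.3 0.2; 0 0 4 3.2 3.2 0.6 0.2; 0 0 6 4.8 4.8 1 0.2; 0 0 8 6.4 6.4 1.4 0.2; 0 0 10 8 8 1.8 0.2' && python3 -m jog '0 0 1.1 1.6 1.2 0.6 0.2; 0 0 2.1 3.2 2.5 1.2 0.2;0 0 2.1 3.6 3.2 1.5 0.2;0 0 2.1 3.6 3.6 1.5 0.2;0 0 2.1 3.6 3.6 1.5 0.2'
python3 - <<'E'
from h import *
K,d,r,t=P("wrist");R=cv2.Rodrigues(r)[0];print("cam",-R.T@t,R[2],env.state()["ee_pos"])
im=grab_frame("wrist"); cv2.imwrite("pics/w1.png",im[...,::-1])
for q in ("foot_tray","tray_near","fence","end_stop"):
    for rr in spotter.trace(q,"wrist")[:4]:
        m=rr["region"].astype(np.uint8); cs=max(cv2.findContours(m,0,2)[0],key=cv2.contourArea)
        z={"foot_tray":16,"tray_near":22,"fence":20,"end_stop":20}[q]
        b=cv2.boxPoints(cv2.minAreaRect(cs))
        print(q,round(rr["conf"],2),rr["box"],ray("wrist",b,z)[:,:2].round(1).tolist())
E
```

```text
time_s: 1.12
ee_pos: [457.3, -313.4, 259.5]
ee_rot: [180.0, 0.0, 76.8]
force: [1.0, -0.8, 0.1]
gripper_width: 43.9
time_s: 1.75
ee_pos: [544.9, -224.8, 296.2]
ee_rot: [-179.9, 0.0, 86.9]
force: [-0.3, -0.1, -0.7]
gripper_width: 18.0
cam [ 548.65974027 -147.54059552  467.37526619] [-0.01640063 -0.27397038 -0.96159828] [ 544.92742355 -224.81339871  296.17342611]
foot_tray 0.66 [305.5, 111.2, 46.1, 65.2] [[527.5, -156.6], [591.5, -157.1], [593.5, -244.0], [526.0, -243.7]]
tray_near 0.82 [257.6, 109.9, 50.8, 66.0] [[467.0, -157.2], [529.2, -157.5], [528.2, -242.3], [462.8, -242.2]]
end_stop 0.8 [232.4, 0.0, 24.7, 28.7] [[444.5, -12.8], [479.7, -14.9], [476.6, -44.5], [440.8, -42.4]]
```

View pics/w1.png

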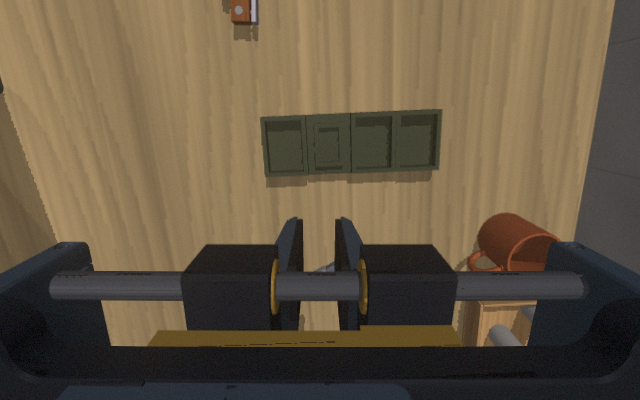

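The wrist view shows the row with corners near (262,117), (441,109), (439,170) and (267,176). The foot-up tray runs from column 307 to 350, and the end stop is at (243,12). Next I'll measure the row by its edges and look at the fence from nearby.

```bash
python3 - <<'E'
from h import *
for n,z,p in (("row22",22,[(262,117),(441,109),(439.5,170),(266.5,176)]),("foot16",16,[(307,115),(350,113),(350.5,172),(308.5,174)])):
    print(n,ray("wrist",p,z)[:,:2].round(1).tolist())
im=cv2.imread("pics/w1.png")[100:190,250:450]
cv2.imwrite("pics/w1c.png",cv2.resize(im,None,fx=4,fy=4,interpolation=cv2.INTER_CUBIC))
E
python3 -m jog '0 0 0 0.2 2 0.5 0.2; 0 0 0 0.4 4 0.8 0.2; 0 0 0 0.4 5.8 0.8 0.2;0 0 0 0.4 6 0.8 0.2;0 0 0 0.4 6 0.8 0.2'
python3 - <<'E'
from h import *
im=grab_frame("wrist"); cv2.imwrite("pics/w2.png",im[...,::-1])
for q in ("fence","end_stop"):
    for rr in spotter.trace(q,"wrist")[:2]:
        m=rr["region"].astype(np.uint8); cs=max(cv2.findContours(m,0,2)[0],key=cv2.contourArea)
        b=cv2.boxPoints(cv2.minAreaRect(cs))
        print(q,round(rr["conf"],2),rr["box"],b.round(1).tolist(),ray("wrist",b,20)[:,:2].round(1).tolist())
c=camera_params("wrist");import pickle;pickle.dump(c,open("w2.pkl","wb"))
E
```

```text
row22 [[470.7, -157.6], [714.7, -159.9], [716.8, -244.4], [468.8, -239.9]]
foot16 [[532.1, -158.4], [591.5, -158.9], [590.0, -241.8], [529.0, -241.5]]
time_s: 2.62
ee_pos: [556.1, -75.4, 316.4]
ee_rot: [-180.0, 0.0, 87.0]
force: [0.5, 0.6, 0.2]
gripper_width: 18.2
fence 0.95 [232.0, 65.5, 203.6, 25.5] [[234.39999389648438, 84.4000015258789], [235.10000610351562, 65.30000305175781], [437.1000061035156, 72.80000305175781], [436.3999938964844, 91.9000015258789]] [[443.4, 37.6], [447.5, 62.4], [725.9, 37.9], [726.0, 12.6]]
end_stop 0.69 [233.3, 85.1, 31.5, 54.9] [[229.0, 88.0], [264.0, 88.0], [264.0, 139.0], [229.0, 139.0]] [[435.3, 33.4], [484.4, 30.6], [477.3, -39.9], [426.2, -37.0]]
```

View pics/w1c.png

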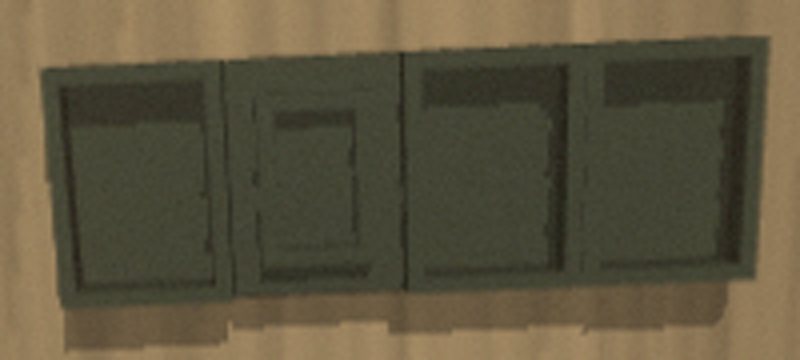

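View pics/w2.png

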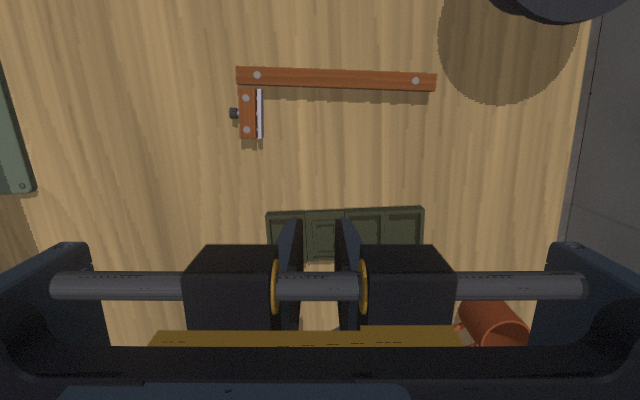

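The fence face runs from about (446,39) to (727,13), so its yaw is about -5.2°. The row yaw is about -1°, and the foot tray is centred near (561,-200). I'll go behind its robot-right end with the fingers spread across its width.

```bash
python3 -m jog '0 0 0.2 0.1 -2 0 0.2; 0 0 0.4 0.16 -4 -1.4 0.2; 0 0 0.4 0.16 -6 -2.8 0.2;0 0 0.4 0.16 -8 -4 0.2;0 0 0.4 0.16 -8.5 -6 0.2' && python3 -m jog '0 0 0 0 0 -2.2 0.2;0 0 0 0 0 -4.2 0.2;0 0 0 0 0 -5.6 0.2;0 0 0 0 0 -6.3 0.2;0 0 0 0 0 -6.3 0.2'
python3 - <<'E'
from h import *
im=grab_frame("side"); c=proj("side",env.state()["ee_pos"])[0]; print(env.state()["ee_pos"],env.state()["force"],c)
u,v=c.astype(int); a=im[v-75:v+55,u-100:u+100]
cv2.imwrite("pics/s2.png",cv2.resize(a,None,fx=4,fy=4,interpolation=2)[...,::-1])
E
```

```text
time_s: 3.4
ee_pos: [560.4, -292.3, 166.3]
ee_rot: [179.8, 0.2, 88.7]
force: [1.1, 0.3, -0.1]
gripper_width: 18.2
time_s: 4.03
ee_pos: [559.6, -287.8, 8.2]
ee_rot: [-179.9, -0.0, 88.9]
force: [0.3, 0.1, 0.8]
gripper_width: 18.2
[ 560.58643678 -288.0613308     9.50849638] [-0.00768572 -0.09815331 -0.34496874] [344.25090023 312.86614803]
```

View pics/s2.png

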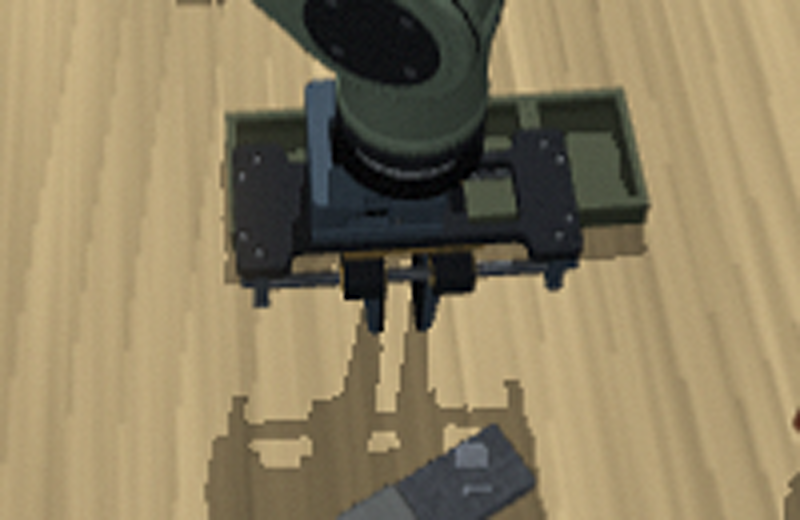

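The side view shows the two finger tips centred behind the foot-up tray (tips at crop (400,325)), with the brush clear below. Now I'll push.

```bash
python3 -m jog '0 0 0 0 0.4 -0.08 0.25;0 0 0 0 0.8 -0.08 0.25; 0 0 0 0.01 1.1 -0.08 0.25;0 0 0 0.02 1.3 -0.08 0.25;0 0 0 0.02 1.5 -0.08 0.25' && python3 -m jog '0 0 0 0.0 0.3 0 0.25;0 0 0 0.01 0.6 0 0.25;0 0 0 0.02 0.9 0 0.25;0 0 0 0.02 1.2 0 0.25;0 0 0 0.03 1.5 0 0.25'
```

```text
time_s: 4.7
ee_pos: [561.1, -250.1, 7.6]
ee_rot: [179.9, 0.1, 89.0]
force: [-1.9, -2.5, 1.9]
gripper_width: 22.9
time_s: 5.32
ee_pos: [561.5, -211.7, 7.0]
ee_rot: [180.0, -0.0, 89.0]
force: [-0.2, -2.2, 2.2]
gripper_width: 23.0
```

```bash
python3 -m jog '0 0 0 0.0 0.3 0 0.25;0 0 0 0.01 0.6 0 0.25;0 0 0 0.02 0.9 0 0.25;0 0 0 0.02 1.2 0 0.25;0 0 0 0.03 1.5 0 0.25' && python3 -m jog '0 0 0 0.0 0.3 0 0.25;0 0 0 0.01 0.6 0 0.25;0 0 0 0.02 0.8 0 0.25;0 0 0 0.02 0.9 0 0.25;0 0 0 0.02 0.9 0 0.25'
python3 - <<'E'
from h import *
im=grab_frame("wrist"); cv2.imwrite("pics/w3.png",im[...,::-1])
for q in ("foot_tray",):
    for rr in spotter.trace(q,"wrist")[:2]:
        m=rr["region"].astype(np.uint8); cs=max(cv2.findContours(m,0,2)[0],key=cv2.contourArea)
        b=cv2.boxPoints(cv2.minAreaRect(cs))
        print(q,round(rr["conf"],2),rr["box"],b.round(1).tolist(),ray("wrist",b,16)[:,:2].round(1).tolist())
E
```

```text
time_s: 5.95
ee_pos: [562.1, -174.3, 6.9]
ee_rot: [-180.0, -0.0, 89.0]
force: [-0.5, -2.2, 1.0]
gripper_width: 22.5
time_s: 6.58
ee_pos: [562.5, -151.7, 6.8]
ee_rot: [-180.0, -0.0, 88.9]
force: [0.3, -0.5, -0.3]
gripper_width: 23.0
foot_tray 0.95 [251.7, 57.2, 130.5, 167.0] [[251.0, 55.0], [380.0, 55.0], [380.0, 222.0], [251.0, 222.0]] [[531.4, -50.3], [592.5, -51.4], [595.3, -135.4], [525.1, -134.2]]
```

View pics/w3.png

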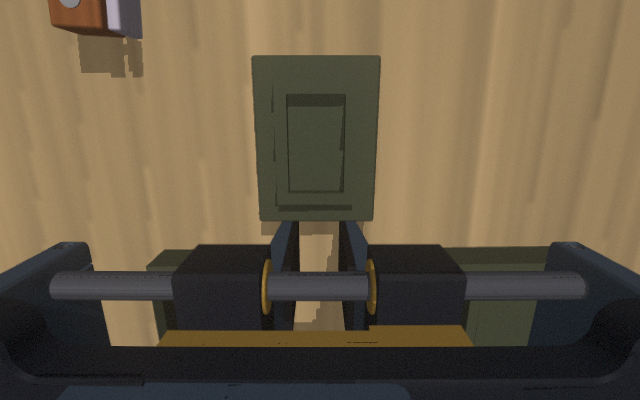

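The wrist view shows the foot tray clear of the row, straight ahead of the fingers (edges at columns 252–380, rows 57–222). It measures x 531–593 and y -135 to -51. I'll turn it about -4.2° to match the fence and go on.

```bash
python3 -m jog '0 0 -0.1 0.01 0.24 0 0.25;0 0 -0.3 0.03 0.5 0 0.25;0 0 -0.5 0.06 0.8 0 0.25;0 0 -0.7 0.09 1.1 0 0.25;0 0 -0.84 0.12 1.4 0 0.25' && python3 -m jog '0 0 0 0.025 0.25 0 0.25;0 0 0 0.05 0.5 0 0.25;0 0 0 0.07 0.7 0 0.25;0 0 0 0.08 0.82 0 0.25;0 0 0 0.09 0.9 0 0.25'
python3 - <<'E'
from h import *
im=grab_frame("wrist"); cv2.imwrite("pics/w4.png",im[...,::-1])
for q in ("foot_tray","fence"):
    for rr in spotter.trace(q,"wrist")[:1]:
        m=rr["region"].astype(np.uint8); cs=max(cv2.findContours(m,0,2)[0],key=cv2.contourArea)
        b=cv2.approxPolyDP(cs,6,True)[:,0].astype(float)
        print(q,round(rr["conf"],2),rr["box"],b.tolist(),ray("wrist",b,16 if q[1]=='o' else 20)[:,:2].round(1).tolist())
E
```

```text
time_s: 7.3
ee_pos: [565.7, -116.7, 7.0]
ee_rot: [180.0, -0.0, 84.7]
force: [-0.9, -1.9, -0.7]
gripper_width: 22.6
time_s: 7.92
ee_pos: [568.0, -94.7, 7.0]
ee_rot: [180.0, 0.0, 84.8]
force: [0.4, -0.9, -0.3]
gripper_width: 23.0
foot_tray 0.87 [251.1, 56.6, 131.5, 169.3] [[378.0, 55.0], [251.0, 57.0], [262.0, 221.0], [371.0, 220.0]] [[604.5, 3.6], [544.4, 8.2], [538.2, -74.3], [597.4, -79.1]]
fence 0.6 [22.8, 0.0, 617.0, 18.2] [[23.0, 0.0], [56.0, 16.0], [605.0, 14.0], [639.0, 3.0]] [[446.2, 41.3], [459.4, 33.3], [707.5, 11.7], [722.6, 15.0]]
```

View pics/w4.png

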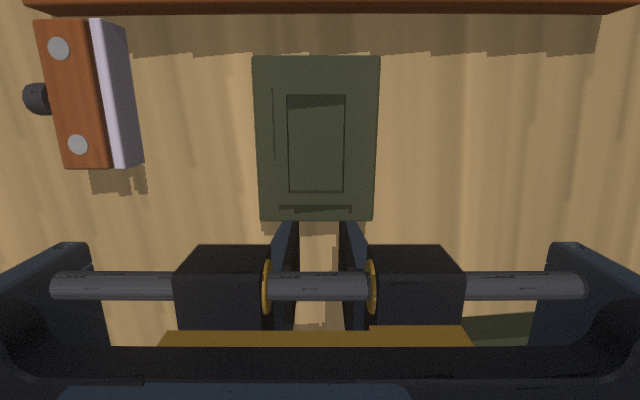

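Tray and fence are parallel (tray front edge at row 56, fence edge at row 13), with a gap of about 17 mm. I'll approach slowly.

```bash
python3 -m jog '0 0 0 0.01 0.1 0 0.25;0 0 0 0.02 0.2 0 0.25;0 0 0 0.03 0.3 0 0.25;0 0 0 0.035 0.38 0 0.25;0 0 0 0.04 0.44 0 0.25' && python3 -m jog '0 0 0 0.002 0.03 0 0.25;0 0 0 0.004 0.06 0 0.25;0 0 0 0.006 0.09 0 0.25;0 0 0 0.008 0.12 0 0.25;0 0 0 0.01 0.12 0 0.25'
```

```text
time_s: 8.7
ee_pos: [569.0, -83.7, 7.0]
ee_rot: [180.0, 0.0, 84.8]
force: [0.8, -1.9, 0.3]
gripper_width: 22.9
time_s: 9.32
ee_pos: [569.2, -80.8, 7.0]
ee_rot: [180.0, -0.0, 84.8]
force: [-0.6, -1.0, 1.0]
gripper_width: 23.0
```

```bash
for i in 1; do python3 -m jog '0 0 0 0.002 0.03 0 0.25;0 0 0 0.004 0.06 0 0.25;0 0 0 0.006 0.08 0 0.25;0 0 0 0.007 0.08 0 0.25'; done; python3 -m jog '0 0 0 0.002 0.03 0 0.25;0 0 0 0.003 0.05 0 0.25;0 0 0 0.003 0.05 0 0.25'
```

```text
time_s: 9.82
ee_pos: [569.4, -78.7, 7.0]
ee_rot: [180.0, -0.0, 84.8]
force: [-0.8, -1.3, 1.5]
gripper_width: 22.7
time_s: 10.2
ee_pos: [569.5, -77.5, 7.0]
ee_rot: [180.0, -0.0, 84.8]
force: [-0.1, -1.4, 1.9]
gripper_width: 23.1
```

```bash
python3 -m jog '0 0 0 0.002 0.02 0 0.25;0 0 0 0.003 0.04 0 0.25'; python3 -m jog '0 0 0 0.002 0.02 0 0.25;0 0 0 0.003 0.04 0 0.25'
```

```text
time_s: 10.45
ee_pos: [569.6, -76.5, 7.0]
ee_rot: [180.0, 0.0, 84.8]
force: [-0.3, -1.5, 1.5]
gripper_width: 22.7
time_s: 10.7
ee_pos: [569.6, -75.5, 7.0]
ee_rot: [180.0, 0.0, 84.8]
force: [0.2, -2.2, 2.1]
gripper_width: 22.9
```

```bash
python3 -m jog '0 0 0 0.002 0.02 0 0.25;0 0 0 0.003 0.03 0 0.25'
```

```text
time_s: 10.95
ee_pos: [569.7, -74.8, 7.0]
ee_rot: [180.0, 0.0, 84.8]
force: [1.1, -2.3, 1.7]
gripper_width: 23.0
```

```bash
python3 -m jog '0 0 0 0.001 0.02 0 0.25;0 0 0 0.002 0.03 0 0.25'
```

```text
time_s: 11.2
ee_pos: [569.7, -74.0, 7.0]
ee_rot: [180.0, 0.0, 84.8]
force: [-0.4, -2.9, 1.8]
gripper_width: 22.7
```

```bash
python3 -m jog '0 0 0 0.001 0.02 0 0.25;0 0 0 0.002 0.03 0 0.25'
```

```text
time_s: 11.45
ee_pos: [569.8, -73.6, 7.0]
ee_rot: [180.0, 0.0, 84.8]
force: [0.5, -4.8, 2.3]
gripper_width: 22.9
```

Run:
```python
from h import *
im=grab_frame("wrist"); s=[env.state()["force"]]
for q in ("foot_tray","fence"):
    for rr in spotter.trace(q,"wrist")[:1]:
        m=rr["region"].astype(np.uint8); cs=max(cv2.findContours(m,0,2)[0],key=cv2.contourArea)
        b=cv2.approxPolyDP(cs,4,True)[:,0].astype(float)
        print(q,b.tolist(),ray("wrist",b,16 if q[1]=='o' else 20)[:,:2].round(1).tolist())
    s.append(env.state()["force"])
print(np.round(s,1))
```

```text
foot_tray [[252.0, 56.0], [260.0, 220.0], [371.0, 221.0], [380.0, 57.0]] [[546.7, 29.5], [539.0, -52.7], [599.1, -58.8], [607.2, 23.5]]
fence [[23.0, 0.0], [33.0, 53.0], [59.0, 61.0], [208.0, 61.0], [252.0, 55.0], [599.0, 59.0], [628.0, 53.0], [639.0, 20.0], [639.0, 0.0]] [[448.1, 62.2], [445.5, 40.2], [456.8, 35.5], [526.8, 28.6], [547.5, 29.3], [709.0, 13.6], [722.5, 15.2], [725.3, 29.0], [724.0, 37.3]]
[[-0.1 -4.4  1.9]
 [ 0.2 -4.3  1.8]
 [-0.  -5.2  1.4]]
```

Contact with the fence. Now I'll build up to about 8 N in total.

```bash
python3 -m jog '0 0 0 0.001 0.01 0 0.25;0 0 0 0.002 0.02 0 0.25;0 0 0 0.002 0.02 0 0.25'
```

```text
time_s: 11.98
ee_pos: [569.9, -73.6, 7.0]
ee_rot: [180.0, 0.1, 84.8]
force: [-0.5, -6.1, -0.1]
gripper_width: 23.0
```

```bash
python3 -m jog '0 0 0 0.001 0.015 0 0.25;0 0 0 0.001 0.015 0 0.25'
```

```text
time_s: 12.22
ee_pos: [570.0, -73.5, 7.0]
ee_rot: [180.0, 0.1, 84.8]
force: [0.2, -7.7, 1.4]
gripper_width: 22.9
```

```bash
python3 -m jog '0 0 0 0 0.008 0 0.25;0 0 0 0 0.008 0 0.25;0 0 0 0 0.008 0 0.25;0 0 0 0 0.008 0 0.25;0 0 0 0 0.008 0 0.25'; python3 -m jog '0 0 0 0 0 0 0.25;0 0 0 0 0 0 0.25;0 0 0 0 0 0 0.25;0 0 0 0 0 0 0.25;0 0 0 0 0 0 0.25'
```

```text
time_s: 12.85
ee_pos: [570.0, -73.5, 7.0]
ee_rot: [180.0, 0.1, 84.8]
force: [-0.9, -9.1, 0.9]
gripper_width: 22.9
time_s: 13.48
ee_pos: [570.0, -73.5, 7.0]
ee_rot: [180.0, 0.1, 84.8]
force: [-0.6, -8.1, 1.4]
gripper_width: 22.8
```

The fence press held about 8–9 N in total (sliding force about 2 N) for over a second. I'll back off, lift, and go round to the far long side with a +90° turn.

```bash
python3 -m jog '0 0 0 -0.01 -0.1 0 0.25;0 0 0 -0.04 -0.4 0 0.25;0 0 0 -0.07 -0.8 0 0.25;0 0 0 -0.07 -0.8 1.5 0.25;0 0 0 -0.07 -0.8 3 0.25' && python3 -m jog '0 0 2 0 0 1 0.25;0 0 4 0.7 0 1 0.25;0 0 6 1.5 0 1 0.25;0 0 8 2.4 0.4 1 0.25;0 0 10 3 1.2 1 0.25' && python3 -m jog '0 0 2 0 0.8 0 0.25;0 0 4 0 1.6 0 0.25;0 0 6 0 1.69 0 0.25;0 0 8 0 1.69 0 0.25;0 0 8 0 1.69 0 0.25'
python3 - <<'E'
from h import *
im=grab_frame("wrist"); cv2.imwrite("pics/w5.png",im[...,::-1])
for q in ("foot_tray","fence","end_stop"):
    for rr in spotter.trace(q,"wrist")[:1]:
        m=rr["region"].astype(np.uint8); cs=max(cv2.findContours(m,0,2)[0],key=cv2.contourArea)
        b=cv2.approxPolyDP(cs,4,True)[:,0].astype(float)
        print(q,b.tolist(),ray("wrist",b,16 if q[1]=='o' else 20)[:,:2].round(1).tolist())
E
```

```text
time_s: 14.1
ee_pos: [567.6, -92.6, 82.3]
ee_rot: [-179.9, -0.0, 84.7]
force: [0.6, -0.4, -0.4]
gripper_width: 23.1
time_s: 14.72
ee_pos: [643.9, -62.8, 106.7]
ee_rot: [180.0, -0.0, 135.0]
force: [-0.1, 0.8, 0.5]
gripper_width: 22.7
time_s: 15.35
ee_pos: [642.9, -20.1, 106.7]
ee_rot: [180.0, -0.0, 174.6]
force: [0.4, -0.0, -1.1]
gripper_width: 23.0
foot_tray [[264.0, 79.0], [269.0, 155.0], [368.0, 154.0], [370.0, 78.0]] [[540.0, -53.5], [599.3, -57.6], [606.2, 24.2], [547.0, 28.8]]
fence [[372.0, 0.0], [363.0, 223.0], [369.0, 243.0], [391.0, 244.0], [407.0, 0.0]] [[494.1, 32.3], [665.1, 16.2], [684.5, 20.5], [687.3, 39.9], [496.3, 57.6]]
end_stop [[639.0, 153.0], [583.0, 205.0], [605.0, 234.0], [624.0, 244.0], [639.0, 237.0]] [[625.1, 248.4], [666.6, 207.0], [696.0, 230.8], [707.6, 250.0], [702.0, 262.6]]
```

View pics/w5.png

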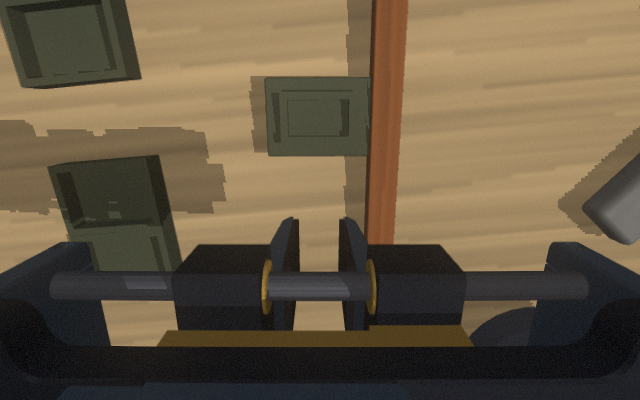

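The tray is flush at the fence (edges at columns 264–370, fence edge at 370), and the row is in place on the left. I'll descend and push along the fence.

```bash
python3 -m jog '0 0 0 0 0 -1.5 0.25;0 0 0 0 0 -3 0.25;0 0 0 0 -0.02 -3.7 0.25;0 0 0 0 -0.02 -3.98 0.25;0 0 0 0 -0.02 -3.98 0.25' && python3 -m jog '0 0 0 -0.2 0.018 0 0.25;0 0 0 -0.4 0.036 0 0.25;0 0 0 -0.6 0.054 0 0.25;0 0 0 -0.75 0.068 0 0.25;0 0 0 -0.9 0.081 0 0.25' && python3 -m jog '0 0 0 -0.2 0.018 0 0.25;0 0 0 -0.4 0.036 0 0.25;0 0 0 -0.6 0.054 0 0.25;0 0 0 -0.8 0.072 0 0.25;0 0 0 -1 0.09 0 0.25'
```

```text
time_s: 16.18
ee_pos: [643.7, -20.5, 8.0]
ee_rot: [180.0, 0.1, 174.7]
force: [0.1, 0.0, -0.0]
gripper_width: 22.9
time_s: 16.8
ee_pos: [620.9, -18.6, 7.7]
ee_rot: [-180.0, 0.1, 174.8]
force: [1.4, -0.8, -0.4]
gripper_width: 22.6
time_s: 17.42
ee_pos: [595.6, -16.3, 7.7]
ee_rot: [-180.0, 0.0, 174.8]
force: [3.5, -1.2, 0.1]
gripper_width: 22.9
```

```bash
python3 -m jog '0 0 0 -0.2 0.018 0 0.25;0 0 0 -0.4 0.036 0 0.25;0 0 0 -0.55 0.05 0 0.25;0 0 0 -0.65 0.059 0 0.25;0 0 0 -0.7 0.063 0 0.25'
python3 - <<'E'
from h import *
im=grab_frame("wrist"); cv2.imwrite("pics/w6.png",im[...,::-1])
for q in ("foot_tray","fence","end_stop"):
    for rr in spotter.trace(q,"wrist")[:1]:
        m=rr["region"].astype(np.uint8); cs=max(cv2.findContours(m,0,2)[0],key=cv2.contourArea)
        b=cv2.approxPolyDP(cs,4,True)[:,0].astype(float)
        print(q,b.tolist(),ray("wrist",b,16 if q[1]=='o' else 20)[:,:2].round(1).tolist())
E
```

```text
time_s: 18.05
ee_pos: [578.3, -14.7, 7.7]
ee_rot: [180.0, 0.0, 174.8]
force: [2.2, -2.0, 2.0]
gripper_width: 22.8
foot_tray [[235.0, 107.0], [245.0, 221.0], [394.0, 218.0], [401.0, 105.0]] [[496.3, -49.1], [556.2, -53.3], [561.8, 27.9], [502.8, 32.9]]
fence [[403.0, 0.0], [397.0, 98.0], [403.0, 113.0], [396.0, 217.0], [390.0, 222.0], [389.0, 244.0], [438.0, 243.0], [465.0, 0.0]] [[457.6, 33.8], [499.3, 30.0], [506.5, 32.8], [559.8, 28.1], [562.4, 24.8], [575.1, 23.9], [577.0, 50.6], [459.9, 61.5]]
end_stop [[245.0, 0.0], [247.0, 51.0], [257.0, 59.0], [384.0, 60.0], [398.0, 50.0], [392.0, 38.0], [399.0, 27.0], [399.0, 0.0]] [[451.2, -36.2], [472.2, -38.5], [476.0, -34.4], [481.8, 24.5], [478.0, 31.1], [472.7, 28.5], [468.4, 31.8], [457.4, 32.1]]
```

View pics/w6.png

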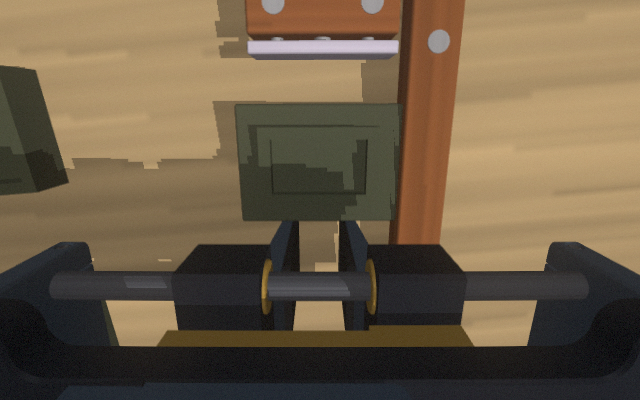

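The tray lies along the fence. The plate face edge is at row 53 (x ≈ 478) and the tray's front edge at row 103 (x ≈ 499.5), so the gap is about 21 mm. I'll approach slowly.

```bash
python3 -m jog '0 0 0 -0.1 0.009 0 0.25;0 0 0 -0.19 0.017 0 0.25;0 0 0 -0.28 0.025 0 0.25;0 0 0 -0.37 0.033 0 0.25;0 0 0 -0.45 0.041 0 0.25' && python3 -m jog '0 0 0 -0.03 0.003 0 0.25;0 0 0 -0.06 0.006 0 0.25;0 0 0 -0.09 0.008 0 0.25;0 0 0 -0.1 0.009 0 0.25'
```

```text
time_s: 18.88
ee_pos: [566.6, -13.6, 7.5]
ee_rot: [180.0, -0.0, 174.8]
force: [3.9, -1.1, 1.0]
gripper_width: 22.7
time_s: 19.38
ee_pos: [564.3, -13.4, 7.5]
ee_rot: [180.0, -0.0, 174.8]
force: [2.8, -0.2, 1.7]
gripper_width: 23.0
```

```bash
python3 -m jog '0 0 0 -0.03 0.003 0 0.25;0 0 0 -0.06 0.006 0 0.25;0 0 0 -0.06 0.006 0 0.25'
```

```text
time_s: 19.75
ee_pos: [562.7, -13.2, 7.4]
ee_rot: [180.0, -0.0, 174.8]
force: [2.9, -1.8, 1.7]
gripper_width: 22.7
```

```bash
python3 -m jog '0 0 0 -0.03 0.003 0 0.25;0 0 0 -0.06 0.006 0 0.25;0 0 0 -0.06 0.006 0 0.25'
```

```text
time_s: 20.12
ee_pos: [561.2, -13.1, 7.5]
ee_rot: [180.0, -0.0, 174.8]
force: [2.8, -1.7, 0.7]
gripper_width: 22.6
```

```bash
python3 -m jog '0 0 0 -0.03 0.003 0 0.25;0 0 0 -0.05 0.005 0 0.25;0 0 0 -0.05 0.005 0 0.25'
```

```text
time_s: 20.5
ee_pos: [560.0, -12.9, 7.5]
ee_rot: [180.0, -0.0, 174.8]
force: [2.7, -0.7, 1.0]
gripper_width: 22.9
```

```bash
python3 -m jog '0 0 0 -0.03 0.003 0 0.25;0 0 0 -0.04 0.004 0 0.25;0 0 0 -0.04 0.004 0 0.25'
```

```text
time_s: 20.88
ee_pos: [559.0, -12.8, 7.5]
ee_rot: [180.0, -0.0, 174.8]
force: [1.5, -0.5, 1.1]
gripper_width: 23.0
```

```bash
python3 -m jog '0 0 0 -0.02 0.002 0 0.25;0 0 0 -0.04 0.004 0 0.25;0 0 0 -0.04 0.004 0 0.25'
```

```text
time_s: 21.25
ee_pos: [558.0, -12.7, 7.4]
ee_rot: [180.0, -0.0, 174.8]
force: [2.3, -1.5, 0.6]
gripper_width: 22.9
```

```bash
python3 -m jog '0 0 0 -0.02 0.002 0 0.25;0 0 0 -0.03 0.003 0 0.25;0 0 0 -0.03 0.003 0 0.25'
```

```text
time_s: 21.62
ee_pos: [557.3, -12.7, 7.5]
ee_rot: [180.0, -0.0, 174.8]
force: [1.9, -2.2, 1.6]
gripper_width: 22.8
```

```bash
python3 -m jog '0 0 0 -0.02 0.002 0 0.25;0 0 0 -0.03 0.003 0 0.25;0 0 0 -0.03 0.003 0 0.25'
```

```text
time_s: 22.0
ee_pos: [556.5, -12.6, 7.4]
ee_rot: [180.0, -0.0, 174.8]
force: [1.9, -1.5, 0.5]
gripper_width: 22.9
```

```bash
python3 -m jog '0 0 0 -0.02 0.002 0 0.25;0 0 0 -0.03 0.003 0 0.25;0 0 0 -0.03 0.003 0 0.25'
```

```text
time_s: 22.38
ee_pos: [556.4, -12.5, 7.6]
ee_rot: [180.0, 0.1, 174.8]
force: [4.2, -1.5, -1.0]
gripper_width: 22.8
```

```bash
python3 -m jog '0 0 0 -0.02 0.002 0 0.25;0 0 0 -0.03 0.003 0 0.25;0 0 0 -0.03 0.003 0 0.25'
```

```text
time_s: 22.75
ee_pos: [556.4, -12.5, 7.7]
ee_rot: [180.0, 0.2, 174.8]
force: [5.4, -2.0, -1.6]
gripper_width: 23.1
```

End stop felt at x ≈ 556.4. Now I'll press on.

```bash
python3 -m jog '0 0 0 -0.015 0.001 0 0.25;0 0 0 -0.03 0.002 0 0.25;0 0 0 -0.03 0.002 0 0.25'
```

```text
time_s: 23.12
ee_pos: [556.4, -12.5, 7.8]
ee_rot: [180.0, 0.2, 174.8]
force: [7.4, -2.3, -2.0]
gripper_width: 22.4
```

```bash
python3 -m jog '0 0 0 -0.015 0.001 0 0.25;0 0 0 -0.015 0.001 0 0.25;0 0 0 -0.015 0.001 0 0.25'
```

```text
time_s: 23.5
ee_pos: [556.4, -12.5, 7.9]
ee_rot: [180.0, 0.3, 174.8]
force: [7.3, -2.9, -2.0]
gripper_width: 22.7
```

```bash
python3 -m jog '0 0 0 -0.012 0.001 0 0.25;0 0 0 -0.012 0.001 0 0.25;0 0 0 -0.012 0.001 0 0.25;0 0 0 -0.012 0.001 0 0.25;0 0 0 -0.012 0.001 0 0.25'; python3 -m jog '0 0 0 0 0 0 0.25;0 0 0 0 0 0 0.25;0 0 0 0 0 0 0.25;0 0 0 0 0 0 0.25;0 0 0 0 0 0 0.25'
```

```text
time_s: 24.12
ee_pos: [556.3, -12.5, 8.0]
ee_rot: [180.0, 0.3, 174.8]
force: [7.7, -2.3, -1.5]
gripper_width: 22.7
time_s: 24.75
ee_pos: [556.4, -12.5, 8.1]
ee_rot: [180.0, 0.3, 174.8]
force: [8.0, -2.0, -1.2]
gripper_width: 22.7
```

The end-stop press held about 8 N in total for more than a second. I'll release straight back, then check.

```bash
python3 -m jog '0 0 0 0.1 -0.009 0 0.25;0 0 0 0.3 -0.027 0 0.25;0 0 0 0.6 -0.054 0 0.25;0 0 0 1 -0.09 0 0.25;0 0 0 1.2 -0.11 0.6 0.25' && python3 -m jog '0 0 0 0 0 1 0.25;0 0 0 0 0 2 0.25;0 0 0 0 0 2.5 0.25;0 0 0 0 0 2.5 0.25'
python3 - <<'E'
from h import *
im=grab_frame("wrist"); cv2.imwrite("pics/w7.png",im[...,::-1])
for q,z in (("foot_tray",16),("end_stop",20),("tray_near",22)):
    for rr in spotter.trace(q,"wrist")[:1]:
        m=rr["region"].astype(np.uint8); cs=max(cv2.findContours(m,0,2)[0],key=cv2.contourArea)
        b=cv2.boxPoints(cv2.minAreaRect(cs))
        print(q,b.round(1).tolist(),ray("wrist",b,z)[:,:2].round(1).tolist())
im=grab_frame("top")
for q,z in (("foot_tray",16),("tray_near",22)):
    for rr in spotter.trace(q,"top")[:3]:
        m=rr["region"].astype(np.uint8); cs=max(cv2.findContours(m,0,2)[0],key=cv2.contourArea)
        print("top",q,round(rr["conf"],2),ray("top",cv2.boxPoints(cv2.minAreaRect(cs)),z)[:,:2].round(1).tolist())
E
```

```text
time_s: 25.38
ee_pos: [583.4, -15.0, 21.5]
ee_rot: [180.0, -0.2, 174.8]
force: [0.6, -0.1, 0.0]
gripper_width: 22.8
time_s: 25.88
ee_pos: [584.2, -15.1, 85.5]
ee_rot: [180.0, 0.1, 174.8]
force: [-0.1, 0.3, -0.5]
gripper_width: 23.0
foot_tray [[258.0, 63.0], [377.0, 63.0], [377.0, 151.0], [258.0, 151.0]] [[471.3, -48.0], [478.9, 35.5], [540.8, 32.9], [532.7, -56.7]]
end_stop [[269.0, 0.0], [372.0, 0.0], [372.0, 63.0], [269.0, 63.0]] [[433.8, -34.6], [440.0, 33.1], [478.8, 31.3], [472.4, -39.7]]
tray_near [[-4.0, 79.4000015258789], [128.1999969482422, 65.5999984741211], [137.5, 154.89999389648438], [5.300000190734863, 168.6999969482422]] [[464.4, -232.8], [465.0, -136.5], [526.3, -145.0], [527.1, -248.7]]
top foot_tray 0.75 [[540.9, 34.4], [538.9, -52.1], [492.6, -51.0], [494.6, 35.3]]
top tray_near 0.7 [[529.9, -159.3], [528.0, -242.2], [469.9, -239.9], [471.8, -157.4]]
```

View pics/w7.png

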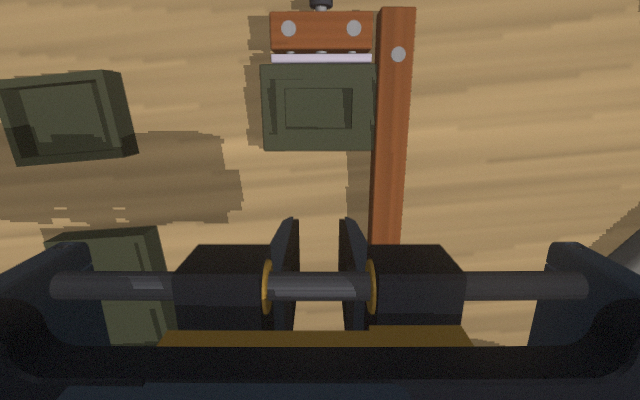

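The tray sits flush in the corner: front edge on the plate at row 63, side on the fence at column 372. The other trays are in place and the gripper is free, so I'll hand in.

```bash
python3 -c "
from workcell import env
print(env.job_done())"
```

```text
the job is handed in; nothing more can be done
None
```

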